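Clamp an offcut with the folding-handle handwheel

TASK

Clamp the pine offcut in the bench fixture: swing the handwheel's folded handle up until it stands upright, crank the wheel clockwise with it until the jaw has pushed the offcut against the end stop and holds it firmly (not overtightened), then fold the handle down flat on the wheel again and let go. Leave the offcut clamped and do not disturb the other things on the bench.

Things in the scene. Friction and masses are not known exactly. Their poses are not given: they have to be found in the camera images.
- wheel_axis (a point): Centre of the top face of the level handwheel, an aluminium disc (150 mm diameter, 11 mm thick, top face 81 mm over the bench) on a grey gearbox 104 mm square at one end of a dark slotted bed (150x330 mm, 24 mm high). The wheel turns about the vertical here. Axes turn with it: the handle's pivot lies 65 mm along -x; z is up.
- handle_pivot (a point): Pivot of the folding handle between two steel lugs (24 mm wide over both) near the wheel's rim: 65 mm from the wheel's axis, 20 mm above the disc's top face, 101 mm over the bench. Turns with the wheel; x points level to the wheel's axis. The handle swings in the upright plane through here and the wheel's axis.
- handle_grip (a point): On the handle's centre line, 64 mm from its pivot, 22 mm short of its free end. The handle is a black round sleeve, 18 mm diameter, 18 to 86 mm from the pivot, spinning freely on its spindle: grip it firmly and crank without turning the hand. Folded, it lies level over the wheel's centre, 11 mm clear of the disc; upright, its end is 187 mm over the bench. x points to its free end.
- handle (a joint): Fold angle of the handle, rad: 0 = flat on the wheel, 1.571 = upright against its stop. Stiff hinge (0.08 N m): stays where it is left.
- wheel (a joint): Wheel angle, rad, growing clockwise seen from above; starts between -1.2 and 1.2. The jaw advances 8 mm per rad; clamping comes 3.5 to 9 rad from the start. Running drag 0.62 N m (9.5 N at the handle); it holds where it is left, also under load. Firm is 0.26 to 0.78 rad past where the offcut meets the end stop: the force at the handle is then 3 to 9 N above the running drag.
- jaw: The moving jaw, a grey block with a steel face 92x28 mm, driven along the bed by the wheel. Origin: middle of its front face, at the height of the bed's top; y is the closing direction; it runs straight out from under the wheel's axis. Firmly clamped is 25 to 75 N of the jaw on the offcut, best about 45 to 50 N; overtightened is over 80 N.
- pine_offcut: Pine offcut 45x135x32 mm, about 0.11 kg, loose on the bed between jaw and end stop, its length across the bed. Origin: centre of its underside; x is across its width. It slides ahead of the jaw. The end stop is bolted 10 to 40 mm beyond it, at a place not measured: feel it or see it. Its face, a steel bar 32 mm high across the bed, is sprung: it gives 1 mm per 12 N, 7.8 mm at most.
- oil_bottle: Small oil bottle with a thin spout, 38 mm diameter, 117 mm tall, standing on the bench; not to be moved. Origin: centre of its underside.
- marker: Black felt marker, 18x132x20 mm, lying on the bench; not to be moved. Origin: centre of its underside.
- sanding_block: Cork sanding block, 59x106x27 mm, lying on the bench; not to be moved. Origin: centre of its underside.
Things that resemble listed ones, but are neither listed nor needed, are in the scene too. Leave any blue or green look-alike of the pine_offcut alone.

How it is judged (in metres and radians):
On the way, in this order (a step that is already met when the one before it is completed fails the run):
1. the handle is swung out to upright (over 1.4 rad) (value of joint handle above 1.4 rad), for 0.2 s.
2. with the handle still out (over 1.2 rad) the wheel is cranked until the jaw presses the offcut with more than 25 N (value of joint handle above 1.2 rad and contact force between jaw and pine_offcut above 25 N), for 0.2 s.
3. the handle is folded down flat again (under 0.15 rad) (value of joint handle below 0.15 rad), for 0.2 s.
At the end, for the whole second after the job is handed in: The handle lies flat on the wheel (within 0.15 rad) and is let go; the jaw still holds the offcut against the end stop with 25 to 75 N; the offcut lies flat (within 0.06 rad), square to the jaw (within 0.05 rad) and at rest; the bystanders stand where they stood (value of joint handle below 0.15 rad and contact force between jaw and pine_offcut between 25 and 75 N and angle between pine_offcut's own z axis and vertical below 0.06 rad and angle between the x axis of pine_offcut and the y axis of jaw, either way round below 0.05 rad and linear speed of pine_offcut below 0.01 m/s); the robot touches nothing.
It fails at once if the clamp is overtightened: more than 80 N of the jaw on the offcut (contact force between jaw and pine_offcut above 80 N).
It fails at once if the oil bottle is moved by more than 20 mm (distance of oil_bottle from where it was at the start of the episode above 0.02 m).
It fails at once if the marker is moved by more than 20 mm (distance of marker from where it was at the start of the episode above 0.02 m).
It fails at once if the sanding block is moved by more than 20 mm (distance of sanding_block from where it was at the start of the episode above 0.02 m).
It also fails if it takes over 72 s, if anything falls off the work surface, if the arm or the gripper's body presses on something with over 40 N, if the wrist force passes 120 N, or if a joint passes its speed limit or range.

ROBOT

A 6-joint arm with a two-finger parallel gripper is mounted at the origin on a cart in front of the work surface, level with it; the furniture and walls round the work are solid. World frame = base frame: x ahead of the robot, y to its left, z up, the work surface at z = 0. Lengths are in m, angles in degrees, forces in N, time in s.
With the tool pointing down it reaches from about 0.3 to 0.75 m from the base axis. Payload 8.5 kg.
Tool frame: the origin (TCP) lies between the finger pads; the fingertips stand 17 mm ahead of it and the grasp point (between the pads) lies 2 mm behind it; z points along the fingers, y is the line along which they close (so a half turn about z gives the same grasp; the last joint's range is limited). The gripper opens to 85 mm and grips with 20 to 120 N. Pads are 22 mm wide; open, the fingers measure 114 mm over their backs; the gripper's body (76 mm by 85 mm) begins 54 mm behind the grasp point. The pads swing forward as they close: fully open they stand 13 mm farther back than shut.
Start: joints at [58.482, 21.807, 74.336, -0, 83.858, -12.336], TCP at [0.181, 0.519, 0.248] pointing down, gripper open.
Joint ranges: [-178.18, 178.18], [-50.72, 133.34], [12.68, 142.11], [-81.47, 261.47], [9.98, 163.14], [-165.26, 165.26]. Speed limits (degrees/s): [136.94, 136.94, 180, 180, 180, 180].

INTERFACE

Orientations are given as a 3x3 rotation matrix whose columns are the frame's x, y, z axes.
In Python, from rig import * gives the robot as it stands. The module is installed in compiled form; this text tells all that it offers.
- The arm moves only by the tool servo_tool, never from a script. Its argument "motion" is text: rows parted by semicolons, each of 7 numbers parted by spaces: the shift along the tool's x, y, z in m, then the turn, a rotation vector about the tool's x, y, z in degrees, then the finger opening in m, from 0 to 0.0854. A call has 1 to 5 rows; each row shifts and turns the commanded pose from where the row before left it, along the tool's axes as they then stand; what a row does not reach is not made up. A row lasts 1/12 s, in which the tool goes at most 41.7 mm and 7.16 degrees, less where a joint would pass 70% of its speed; a pose out of reach is approached as far as the arm can. A call is refused whole if a number of a shift passes 0.0417 or a number of a turn 7.16, either way. A call with a gripper value outside its range is refused whole. The fingers move at their own pace and stop on an object; the grip force is fixed at half the most. Time passes only in rows, so rows that do not move let the fingers close. It gives the time, the measured TCP pose, the force, the opening and the grip force at its end, in the units of the state.
- observe(): the state, without advancing time (a new reading comes with each control period).
- grab_frame(name): name is "scene" or "top" or "wrist"; returns a dict with "image" (420x560x3 uint8, red, green, blue), "z_map" (420x560 float32, m along the optical axis (not along the pixel's ray), 0 where there is no reading), "fx", "fy", "cx", "cy" (pixels), "eye" and "attitude" of the camera in the world. Camera axes: x right, y down, z forward; pixel columns grow to the right and rows downward; lengths in m; the calibration is good to about 2 mm. A picture is of the moment at which its call begins.
- hand_in(): hands the job in; it is judged then, once.
The state is a dict: "clock": time; "joint_pos": joint angles; "joint_vel": joint speeds; "joint_torque": joint torques, N m; "position": TCP position; "ee_rot": TCP orientation; "ft_force": force on the tool from outside, world axes, zero at the start; "moment": the same for the moment, N m; "width": opening from 0.0 (shut) to 1.0 (fully open); "grasp_force": force on a finger pad.
Only numpy, scipy, OpenCV 4.12 (cv2) and the standard library are available. Lean on these libraries where they do the work, as an engineer would, in place of code of your own. Each camera call takes 0.05 s, during which the arm holds its last target. There are 200 camera calls.

## Working session

There is one attempt and no reset: what is moved stays moved. The work goes in short steps, Python scripts to look and compute and a tool call to move; the robot and the scene stay as the last step left them, time stands still between calls to the robot, and variables do not carry over. Pictures are saved under pics/ and viewed, at most 10 in all, crops included, and the job is handed in when it is done.

Besides the shell and the picture viewer there is one more tool, called in YAML: its name, and indented under it one key for each argument. servo_tool: Moves the arm, as the interface text tells. Its arguments: {"type":"object","properties":{"motion":{"type":"string"}},"required":["motion"]}

```bash
mkdir -p pics; cat > h.py <<'E'
from rig import *
import numpy as np, cv2
def pts(f):
    z=f["z_map"];h,w=z.shape;u,v=np.meshgrid(np.arange(w),np.arange(h))
    c=np.stack([(u-f["cx"])/f["fx"]*z,(v-f["cy"])/f["fy"]*z,z],-1)
    return c@np.array(f["attitude"]).T+np.array(f["eye"])
def save(n,img): cv2.imwrite("pics/"+n,cv2.cvtColor(img,cv2.COLOR_RGB2BGR))
E
python3 - <<'E'
from h import *
f=grab_frame("top");save("top.png",f["image"]);np.savez("top.npz",**f)
g=grab_frame("scene");save("scene.png",g["image"]);np.savez("scene.npz",**g)
print(f["eye"],f["attitude"],g["eye"],g["attitude"],f["fx"]);print(observe())
E
```

```text
[0.32874568 0.51330125 1.08249179] [[-0.38156645 -0.90092896  0.20672214]
 [-0.92433221  0.3709006  -0.08968113]
 [ 0.00412296 -0.22529924 -0.97428089]] [-0.05147359 -0.22674187  0.8945943 ] [[ 0.72944887 -0.48189282  0.48547261]
 [-0.683836   -0.49660369  0.53455879]
 [-0.01651255 -0.72191695 -0.69178266]] 389.38961886190833
{'clock': 0.1, 'joint_pos': array([ 5.84812604e+01,  2.18376128e+01,  7.43768816e+01, -3.68775385e-04,
        8.38598916e+01, -1.23342300e+01]), 'joint_vel': array([ 0.03159811, -0.08326444, -0.14874446,  0.05964396, -0.10325867,
       -0.00049552]), 'joint_torque': array([ 3.20746556e-03, -4.49217260e+01, -2.31658566e+01, -1.46651068e-04,
        3.67221830e-03, -3.01887837e-05]), 'position': array([0.18060188, 0.51925734, 0.24778976]), 'ee_rot': array([[-9.44465384e-01,  3.28610233e-01, -6.73256052e-04],
       [ 3.28610811e-01,  9.44464770e-01, -1.11008907e-03],
       [ 2.71079994e-04, -1.26967992e-03, -9.99999157e-01]]), 'ft_force': array([-0.63381258,  0.04932998,  0.06494548]), 'moment': array([-0.01862732,  0.0654322 , -0.00920162]), 'grasp_force': 0.0, 'width': 1.0016278634295728}
```

View pics/top.png

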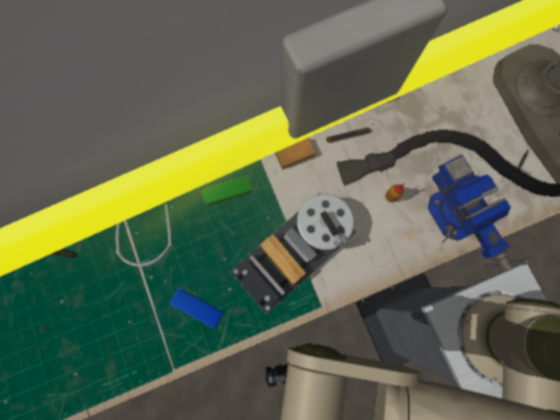

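View pics/scene.png

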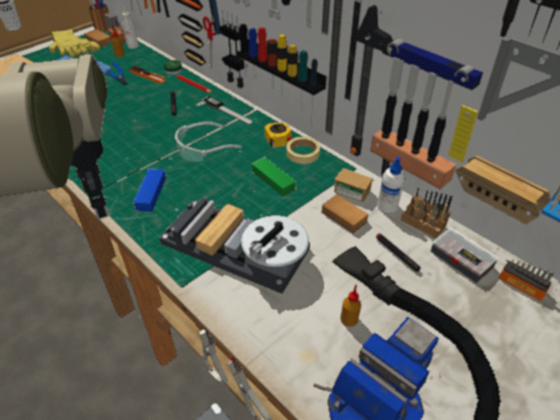

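The top view shows the wheel at about (325,222), with the pine offcut at (283,260) between the jaw at (298,245) and the stop at (265,275). The oil bottle is at (395,192), and the blue (197,308) and green (227,189) blocks are look-alikes. The pine piece is the only one on the bed, so it is the one meant. In the scene view the wheel is at (275,242).

```bash
python3 - <<'E'
from h import *
for n,(u0,v0,u1,v1) in dict(top=(225,180,365,315),scene=(155,190,315,290)).items():
    f=dict(np.load(n+".npz"));P=pts(f);I=f["image"].astype(int)
    m=np.zeros(P.shape[:2],bool);m[v0:v1,u0:u1]=1
    d=m&(abs(P[...,2]-.081)<.006)
    k,l,s,c=cv2.connectedComponentsWithStats(d.astype(np.uint8));i=1+np.argmax(s[1:,4]);
    q=P[l==i];(cx,cy),(w,h),a=cv2.minAreaRect(q[:,:2].astype(np.float32))
    c2,r=cv2.minEnclosingCircle(q[:,:2].astype(np.float32))
    print(n,"disc",cx,cy,w,h,"circ",c2,r,np.median(q[:,2]),len(q))
    C=np.array(c2)
    hm=m&(P[...,2]>.094)&(P[...,2]<.14)&(np.hypot(P[...,0]-C[0],P[...,1]-C[1])<.1)
    q=P[hm];print("handle",len(q),q.mean(0),cv2.minAreaRect(q[:,:2].astype(np.float32)),"zmax",q[:,2].max())
    dk=hm&(I.sum(-1)<200);print("dark",dk.sum(),P[dk].mean(0),"light",P[hm&(I.sum(-1)>300)].mean(0))
    w=m&(I[...,0]>I[...,2]+60)&(P[...,2]>.045)&(P[...,2]<.065);q=P[w]
    print("pine",q.mean(0),cv2.minAreaRect(q[:,:2].astype(np.float32)))
    cv=cv2.resize(f["image"][v0:v1,u0:u1],None,fx=5,fy=5,interpolation=cv2.INTER_CUBIC)[:600,:800];save(n+"c.png",cv)
E
```

```text
top disc 0.4598241448402405 0.32337456941604614 0.1453448385000229 0.14787515997886658 circ (0.45929670333862305, 0.3240358829498291) 0.07507312297821045 0.0796858660040276 2173
handle 259 [0.4316618  0.32174646 0.1075242 ] ((0.434186190366745, 0.3211989104747772), (0.0946541503071785, 0.02628135494887829), 7.372674465179443) zmax 0.11643253422325195
dark 140 [0.44320739 0.32311569 0.10938416] light [0.40539026 0.31838839 0.10518649]
pine [0.41173379 0.46546009 0.05478715] ((0.4126882255077362, 0.4654536843299866), (0.13379497826099396, 0.0435868576169014), 17.624652862548828)
scene disc 0.45909398794174194 0.3252588212490082 0.14950396120548248 0.14800195395946503 circ (0.45791223645210266, 0.32619020342826843) 0.07634294778108597 0.07999359358495528 2296
handle 353 [0.42923641 0.31999773 0.10663808] ((0.4332777261734009, 0.3222067654132843), (0.09374573081731796, 0.024107489734888077), 8.13161563873291) zmax 0.11454005472953799
dark 186 [0.44562558 0.32094023 0.10871616] light [0.40782622 0.32032163 0.10534026]
pine [0.4088558  0.46371197 0.0548072 ] ((0.41258132457733154, 0.46699202060699463), (0.1370101124048233, 0.04764463007450104), 17.620136260986328)
```

View pics/topc.png

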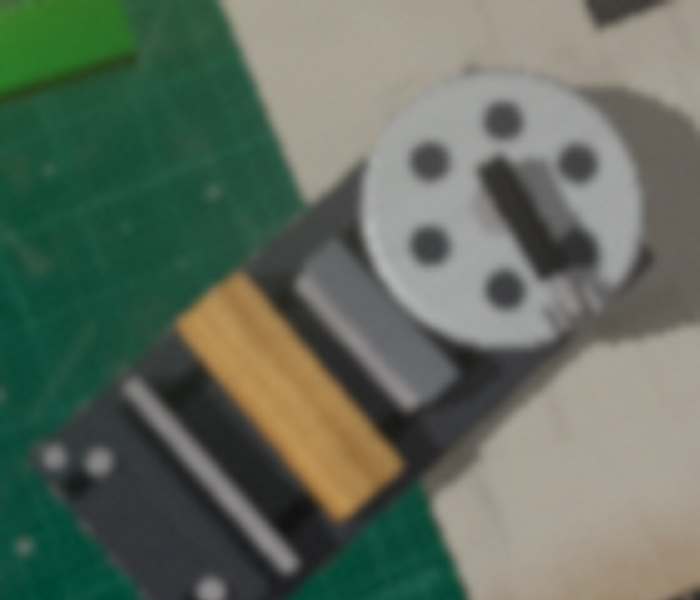

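servo_tool:
  motion: "-0.0362 -0.0104 0 0 0 0 0.05;-0.0362 -0.0104 0 0 0 0 0.05;-0.0362 -0.0104 0 0 0 0 0.05;-0.0362 -0.0104 0 0 0 0 0.05;-0.0362 -0.0104 0 0 0 0 0.05"

```text
clock: 0.52
position: [0.3356, 0.4096, 0.2481]
ee_rot: [[-0.945, 0.328, -0.0], [0.328, 0.945, -0.0], [0.0, -0.0, -1.0]]
ft_force: [1.8, 0.5, -0.2]
width: 0.583
grasp_force: 0.0
```

servo_tool:
  motion: "-0.0362 -0.0104 0 0 0 0 0.05;-0.0362 -0.0104 0 0 0 0 0.05;-0.0362 -0.0104 0 0 0 0 0.05;-0.0362 -0.0104 0 0 0 0 0.05;0 0 0 0 0 -6.6 0.05"

```text
clock: 0.93
position: [0.4622, 0.3202, 0.2474]
ee_rot: [[-0.975, 0.224, 0.0], [0.224, 0.975, -0.001], [-0.001, -0.001, -1.0]]
ft_force: [-0.7, -0.7, 0.1]
width: 0.589
grasp_force: 0.0
```

servo_tool:
  motion: "0 0 0 0 0 -6.6 0.05;0 0 0 0 0 -6.6 0.05;0 0 0 0 0 -6.4 0.05;0 0 0.03 0 0 0 0.05;0 0 0 0 0 0 0.05"

```text
clock: 1.35
position: [0.4561, 0.3232, 0.2142]
ee_rot: [[-0.993, -0.122, -0.007], [-0.122, 0.993, -0.003], [0.007, -0.002, -1.0]]
ft_force: [-0.2, 0.3, -1.3]
width: 0.585
grasp_force: 0.0
```

```bash
python3 - <<'E'
from h import *
o=observe();print(o["position"],o["ee_rot"].round(4),o["joint_pos"].round(1),o["clock"])
# bed profile along closing direction from wheel axis
C=np.array([.459,.3245])
for n in("top","scene"):
    f=dict(np.load(n+".npz"));P=pts(f);a=np.radians(107.62);y=np.array([np.cos(a),np.sin(a)]);x=np.array([y[1],-y[0]])
    s=(P[...,:2]-C)@y;t=(P[...,:2]-C)@x
    print(n,[(int(k*1000),int(1000*np.median(P[...,2][(abs(t)<.03)&(abs(s-k)<.0025)]))) for k in np.arange(.06,.26,.004)])
f=grab_frame("wrist");save("w1.png",f["image"]);np.savez("w1.npz",**f);P=pts(f)
m=(P[...,2]>.094)&(P[...,2]<.12)&(f["z_map"]>0)&(np.hypot(P[...,0]-C[0],P[...,1]-C[1])<.085)
q=P[m];print(len(q),cv2.minAreaRect(q[:,:2].astype(np.float32)))
E
```

```text
[0.45608513 0.32319976 0.21415579] [[-0.9925 -0.122  -0.0071]
 [-0.122   0.9925 -0.0031]
 [ 0.0075 -0.0022 -1.    ]] [ 23.2  24.4  76.   -0.   80.1 -73.8] 1.35
top [(60, 79), (64, 79), (68, 77), (72, 75), (76, 56), (80, 56), (84, 55), (88, 55), (92, 56), (96, 55), (100, 53), (104, 51), (108, 24), (112, 22), (116, 22), (120, 22), (124, 53), (128, 55), (132, 54), (136, 55), (140, 55), (144, 55), (148, 54), (152, 54), (156, 54), (160, 54), (164, 55), (168, 54), (172, 23), (176, 21), (180, 23), (184, 23), (188, 22), (192, 22), (196, 22), (200, 23), (204, 55), (208, 55), (212, 24), (216, 23), (220, 54), (224, 56), (228, 57), (232, 56), (236, 44), (240, 32), (244, 32), (248, 33), (252, 32), (256, 23)]
scene [(60, 79), (64, 80), (68, 79), (72, 77), (76, 56), (80, 56), (84, 56), (88, 56), (92, 56), (96, 55), (100, 54), (104, 52), (108, 50), (112, -903), (116, -900), (120, -896), (124, 24), (128, 38), (132, 54), (136, 54), (140, 53), (144, 54), (148, 54), (152, 54), (156, 54), (160, 55), (164, 54), (168, 53), (172, -555), (176, -896), (180, -897), (184, -897), (188, -896), (192, -557), (196, 20), (200, 24), (204, 37), (208, 54), (212, -555), (216, -900), (220, 45), (224, 48), (228, 55), (232, 55), (236, 54), (240, -902), (244, -902), (248, -901), (252, -898), (256, -898)]
3498 ((0.43306273221969604, 0.322424054145813), (0.09356359392404556, 0.025501476600766182), 7.36713171005249)
```

View pics/w1.png

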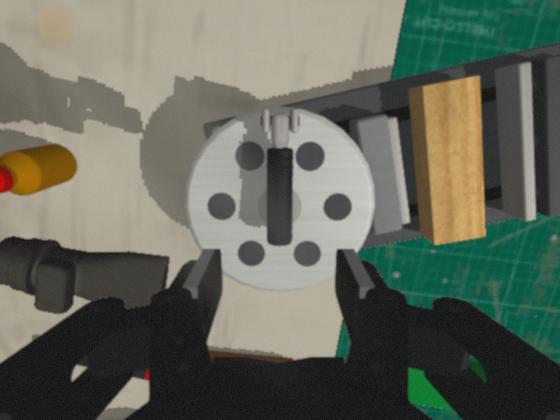

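The wrist view shows the folded handle running from (280,120) at the lugs to (280,240) at the free end, lateral to the open fingers and centred between them. The gap left to clamping is about 51 mm, or 6.4 rad. I'll descend and grip.

servo_tool:
  motion: "-0.002 0.0016 0.037 0 0 0 0.05;0 0 0.037 0 0 0 0.05;0 0 0.036 0 0 0 0.05;0 0 0 0 0 0 0.05;0 0 0 0 0 0 0"

```text
clock: 1.82
position: [0.4595, 0.3259, 0.1087]
ee_rot: [[-0.993, -0.122, -0.002], [-0.122, 0.993, -0.001], [0.002, -0.001, -1.0]]
ft_force: [0.1, 0.2, 0.7]
width: 0.46
grasp_force: 0.0
```

servo_tool:
  motion: "0 0 0 0 0 0 0;0 0 0 0 0 0 0;0 0 0 0 0 0 0;0 0 0 0 0 0 0;0 0 0 0 0 0 0"

```text
clock: 2.23
position: [0.461, 0.3254, 0.111]
ee_rot: [[-0.993, -0.122, 0.005], [-0.122, 0.993, 0.0], [-0.005, -0.001, -1.0]]
ft_force: [3.5, -4.8, 1.5]
width: 0.185
grasp_force: 58.4
```

servo_tool:
  motion: "0 0 0 0 0 0 0.04;0 0 0 0 0 0 0.04;0 0 0 0 0 0 0.04;0 0 0 0 0 0 0.04;0 0 0 0 0 0 0.04"

```text
clock: 2.65
position: [0.4595, 0.326, 0.1088]
ee_rot: [[-0.992, -0.122, 0.001], [-0.122, 0.992, 0.0], [-0.001, 0.0, -1.0]]
ft_force: [0.2, 0.3, 0.5]
width: 0.469
grasp_force: 0.0
```

servo_tool:
  motion: "0.0015 -0.001 0.006 0 0 0 0.04;0 0 0 0 0 0 0;0 0 0 0 0 0 0;0 0 0 0 0 0 0;0 0 0 0 0 0 0"

```text
clock: 3.07
position: [0.4578, 0.3243, 0.1021]
ee_rot: [[-0.993, -0.122, -0.001], [-0.122, 0.993, -0.001], [0.001, -0.001, -1.0]]
ft_force: [-2.0, -2.6, -0.6]
width: 0.193
grasp_force: 58.4
```

servo_tool:
  motion: "0 0 0 0 0 0 0;0 0 0 0 0 0 0;0 0 0 0 0 0 0"

```text
clock: 3.32
position: [0.4578, 0.3244, 0.1021]
ee_rot: [[-0.993, -0.122, -0.001], [-0.122, 0.993, -0.001], [0.001, -0.001, -1.0]]
ft_force: [-1.8, -2.9, -1.4]
width: 0.186
grasp_force: 58.5
```

servo_tool:
  motion: "0.0006 0 -0.0078 0 -7 0 0;0.0006 0 -0.0078 0 -7 0 0;0.0006 0 -0.0078 0 -7 0 0;0 0 0 0 0 0 0;0 0 0 0 0 0 0"

```text
clock: 3.73
position: [0.4528, 0.324, 0.1258]
ee_rot: [[-0.926, -0.123, 0.356], [-0.115, 0.992, 0.044], [-0.359, -0.0, -0.933]]
ft_force: [-1.5, -3.5, -2.3]
width: 0.189
grasp_force: 58.8
```

servo_tool:
  motion: "0.0006 0 -0.0078 0 -7 0 0;0.0006 0 -0.0078 0 -7 0 0;0.0006 0 -0.0078 0 -7 0 0;0.0006 0 -0.0078 0 -7 0 0;0 0 0 0 0 0 0"

```text
clock: 4.15
position: [0.4442, 0.3189, 0.1417]
ee_rot: [[-0.765, -0.104, 0.636], [-0.09, 0.994, 0.054], [-0.638, -0.016, -0.77]]
ft_force: [-12.6, 15.5, -4.6]
width: 0.187
grasp_force: 60.0
```

servo_tool:
  motion: "0.0006 0 -0.0078 0 -7 0 0;0.0006 0 -0.0078 0 -7 0 0;0.0006 0 -0.0078 0 -7 0 0;0 0 0 0 0 0 0;0 0 0 0 0 0 0"

```text
clock: 4.57
position: [0.4367, 0.3193, 0.1665]
ee_rot: [[-0.652, -0.08, 0.754], [-0.085, 0.996, 0.033], [-0.753, -0.043, -0.656]]
ft_force: [-13.9, -2.1, -19.9]
width: 0.184
grasp_force: 58.2
```

```bash
python3 - <<'E'
from h import *
o=observe();print(o["position"],o["joint_pos"].round(1),o["joint_vel"].round(1),o["ft_force"],o["moment"])
E
```

```text
[0.4366891  0.31932632 0.16654947] [ 33.7  20.6 110.6 -80.   23.4   7.5] [-0.9  0.2 -0.5  1.7 -0.7 -1.9] [-13.85024689  -2.05634764 -19.89160929] [-0.17374017  4.11678118 -0.12636717]
```

servo_tool:
  motion: "0 0 0 0 0 0 0.05;0 0 0 0 0 0 0.05;0 0 0 0 0 0 0.05;0 0 0 0 0 0 0.05;0 0 0 0 0 0 0.05"

```text
clock: 4.98
position: [0.4417, 0.3204, 0.1722]
ee_rot: [[-0.642, -0.079, 0.762], [-0.082, 0.996, 0.035], [-0.762, -0.04, -0.646]]
ft_force: [0.2, -0.7, -0.3]
width: 0.584
grasp_force: 0.0
```

servo_tool:
  motion: "0 0 -0.03 0 0 0 0.05;0 0 -0.03 0 0 0 0.05;0 0 -0.03 0 0 0 0.05;0 0 0 0 7 0 0.05;0 0 0 0 7 0 0.05"

```text
clock: 5.4
position: [0.3727, 0.3144, 0.2308]
ee_rot: [[-0.747, -0.069, 0.661], [-0.084, 0.996, 0.009], [-0.66, -0.049, -0.75]]
ft_force: [0.4, -0.1, -0.1]
width: 0.585
grasp_force: 0.0
```

servo_tool:
  motion: "0 0 0 0 7 0 0.05;0 0 -0.02 0 7 0 0.05;0 0 -0.02 0 7 0 0.05;0 0 -0.02 0 7 0 0.05;0 0 0 0 0 0 0.05"

```text
clock: 5.82
position: [0.3476, 0.3146, 0.2865]
ee_rot: [[-0.964, -0.061, 0.258], [-0.072, 0.997, -0.032], [-0.255, -0.049, -0.966]]
ft_force: [1.5, -0.3, 0.1]
width: 0.583
grasp_force: 0.0
```

```bash
cat > hand.py <<'E'
from h import *
C=np.array([.459,.3245])
def look(names=("top","scene","wrist")):
  o=observe();print("tcp",o["position"].round(4),o["ee_rot"].round(3).tolist(),o["joint_pos"].round(1),o["clock"],o["ft_force"].round(1))
  for n in names:
    f=grab_frame(n);P=pts(f);np.savez(n+"2.npz",**f)
    m=(f["z_map"]>0)&(P[...,2]>.088)&(P[...,2]<.20)&(np.hypot(P[...,0]-C[0],P[...,1]-C[1])<.095)&(f["image"].astype(int).sum(-1)<230)
    k,l,s,c=cv2.connectedComponentsWithStats(m.astype(np.uint8))
    for i in range(1,k):
        if s[i,4]>25:
            q=P[l==i];mu=q.mean(0);u=np.linalg.svd(q-mu,full_matrices=False)[2][0]
            print(n,s[i].tolist(),mu.round(4),"dir",u.round(3),"ends",q[q[:,2].argmin()].round(3),q[q[:,2].argmax()].round(3))
E
python3 - <<'E'
from hand import *
look()
for n in("top","wrist"): save(n+"2.png",np.load(n+"2.npz")["image"])
E
```

```text
tcp [0.3476 0.3146 0.2865] [[-0.964, -0.061, 0.258], [-0.072, 0.997, -0.032], [-0.255, -0.049, -0.966]] [ 32.6   8.3  88.3 -10.   71.9 -59.1] 5.8167 [ 1.5 -0.3  0.1]
top [333, 220, 11, 20, 119] [0.4173 0.3179 0.1491] dir [-0.508 -0.13  -0.851] ends [0.4   0.305 0.102] [0.437 0.317 0.178]
scene [256, 213, 16, 32, 220] [0.4192 0.3155 0.1497] dir [-0.52  -0.116 -0.846] ends [0.408 0.309 0.119] [0.434 0.323 0.179]
wrist [274, 200, 22, 78, 1448] [0.4178 0.3175 0.1513] dir [0.524 0.098 0.846] ends [0.401 0.31  0.117] [0.432 0.322 0.178]
```

View pics/wrist2.png

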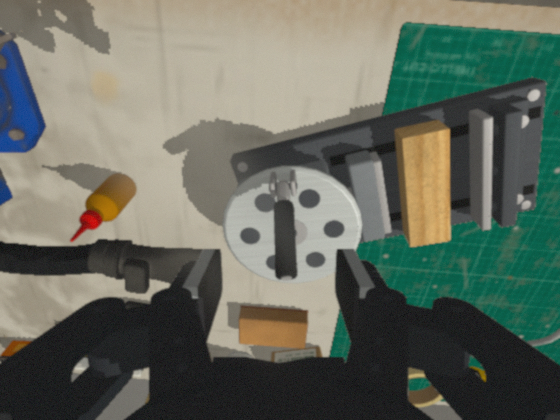

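The wrist view shows the handle tilted up, from its lugs at (285,185) to its free end at (285,275). Both depth views put the fold angle at about 58°. I'll regrasp it along its own axis from above, so that it ends with the tool vertical.

```bash
cat >> hand.py <<'E'
from scipy.spatial.transform import Rotation as Ro
def axes(fold,az):
    f,a=np.radians([fold,az]);h=np.array([np.cos(f)*np.cos(a),np.cos(f)*np.sin(a),np.sin(f)]);y=np.array([-np.sin(a),np.cos(a),0]);return np.c_[np.cross(y,-h),y,-h],h
def go(p,R):
    o=observe();R0=o["ee_rot"];s=R0.T@(np.array(p)-o["position"]);r=Ro.from_matrix(R0.T@R).as_rotvec(degrees=True)
    print("shift",s.round(4),"turn",r.round(2))
E
python3 - <<'E'
from hand import *
R,h=axes(58,8);pv=np.array([.3945,.3163,.101]);print(h)
go(pv+.18*h,R);go(pv+.066*h,R)
E
```

```text
[0.52476213 0.07375051 0.8480481 ]
shift [-0.1317  0.0085  0.0633] turn [-2.4  46.72 -4.99]
shift [-0.0487  0.0089  0.1414] turn [-2.4  46.72 -4.99]
```

servo_tool:
  motion: "-0.033 0.002 0.0158 0 0 0 0.05;-0.033 0.002 0.0158 0 0 0 0.05;-0.033 0.002 0.0158 0 0 0 0.05;-0.033 0.002 0.0158 0 0 0 0.05;0 0 0 -0.34 6.7 -0.7 0.05"

```text
clock: 6.38
position: [0.4909, 0.3291, 0.2502]
ee_rot: [[-0.987, -0.075, 0.141], [-0.082, 0.996, -0.041], [-0.138, -0.052, -0.989]]
ft_force: [-1.7, -1.0, -1.3]
width: 0.587
grasp_force: 0.0
```

servo_tool:
  motion: "0 0 0 -0.34 6.7 -0.7 0.05;0 0 0 -0.34 6.7 -0.7 0.05;0 0 0 -0.34 6.7 -0.7 0.05;0 0 0 -0.34 6.7 -0.7 0.05;0 0 0 -0.34 6.7 -0.7 0.05"

```text
clock: 6.8
position: [0.4889, 0.3294, 0.2533]
ee_rot: [[-0.893, -0.131, -0.431], [-0.112, 0.991, -0.068], [0.436, -0.012, -0.9]]
ft_force: [-0.9, -0.3, 0.9]
width: 0.581
grasp_force: 0.0
```

servo_tool:
  motion: "0 0 0 -0.34 6.7 -0.7 0.05;0 0 0 0 0 0 0.05;0 0 0 0 0 0 0.05"

```text
clock: 7.05
position: [0.4894, 0.3294, 0.2517]
ee_rot: [[-0.838, -0.137, -0.528], [-0.115, 0.991, -0.075], [0.533, -0.002, -0.846]]
ft_force: [0.3, 0.6, -0.1]
width: 0.585
grasp_force: 0.0
```

```bash
python3 - <<'E'
from hand import *
look(["wrist"])
R,h=axes(58,8);pv=np.array([.3945,.3163,.101])
go(pv+.066*h,R)
E
```

```text
tcp [0.4894 0.3294 0.2517] [[-0.838, -0.137, -0.528], [-0.115, 0.991, -0.075], [0.533, -0.002, -0.846]] [ 19.8  39.7  47.9   7.5 123.8 -75.6] 7.05 [ 0.3  0.6 -0.1]
wrist [263, 183, 26, 43, 677] [0.4269 0.3185 0.1616] dir [0.594 0.133 0.793] ends [0.393 0.312 0.108] [0.433 0.323 0.178]
shift [-0.     -0.      0.1135] turn [-0.03 -0.11 -0.11]
```

servo_tool:
  motion: "0 -0.001 0.038 0 0 0 0.05;0 0 0.038 0 0 0 0.05;0 0 0.036 0 0 0 0.05;0 0 0 0 0 0 0.05;0 0 0 0 0 0 0"

```text
clock: 7.52
position: [0.4285, 0.3203, 0.1598]
ee_rot: [[-0.838, -0.139, -0.527], [-0.117, 0.99, -0.075], [0.533, -0.001, -0.846]]
ft_force: [0.9, 0.5, 0.6]
width: 0.456
grasp_force: 0.0
```

servo_tool:
  motion: "0 0 0 0 0 0 0;0 0 0 0 0 0 0;0 0 0 0 0 0 0;0 0 0 0 0 0 0;0 0 0 0 0 0 0"

```text
clock: 7.93
position: [0.4318, 0.3197, 0.1614]
ee_rot: [[-0.841, -0.138, -0.524], [-0.116, 0.99, -0.074], [0.529, -0.001, -0.849]]
ft_force: [1.9, -5.1, 6.2]
width: 0.193
grasp_force: 58.3
```

servo_tool:
  motion: "0.0079 0 0.0004 0 -6.4 0 0;0.0079 0 0.0004 0 -6.4 0 0;0.0079 0 0.0004 0 -6.4 0 0;0.0079 0 0.0004 0 -6.4 0 0;0.0079 0 0.0004 0 -6.4 0 0"

```text
clock: 8.35
position: [0.395, 0.3138, 0.1718]
ee_rot: [[-0.99, -0.138, 0.007], [-0.138, 0.99, -0.002], [-0.007, -0.003, -1.0]]
ft_force: [8.2, -7.9, -17.7]
width: 0.192
grasp_force: 58.7
```

servo_tool:
  motion: "0 0 0 0 0 0 0;0 0 0 0 0 0 0;0 0 0 0 0 0 0;0 0 0 0 0 0 0"

```text
clock: 8.68
position: [0.3941, 0.314, 0.1718]
ee_rot: [[-0.99, -0.138, -0.001], [-0.138, 0.99, -0.003], [0.001, -0.003, -1.0]]
ft_force: [0.5, -8.7, 0.4]
width: 0.19
grasp_force: 59.9
```

```bash
cat >> hand.py <<'E'
def crank(a0,step,n,r=.065):
    R=observe()["ee_rot"];a=np.radians(a0-step*np.arange(n+1));p=r*np.c_[np.cos(a),np.sin(a)]
    t=((p-p[0])@R[:2,:2]).round(4);d=np.diff(t,axis=0)
    for i in range(0,n,5):print(";".join(f"{x:.4f} {y:.4f} 0 0 0 0 0" for x,y in d[i:i+5]))
E
python3 - <<'E'
from hand import *
crank(189.2,12,30)
E
```

```text
-0.0011 0.0135 0 0 0 0 0;-0.0039 0.0131 0 0 0 0 0;-0.0066 0.0119 0 0 0 0 0;-0.0088 0.0103 0 0 0 0 0;-0.0108 0.0082 0 0 0 0 0
-0.0123 0.0058 0 0 0 0 0;-0.0133 0.0031 0 0 0 0 0;-0.0135 0.0003 0 0 0 0 0;-0.0134 -0.0025 0 0 0 0 0;-0.0125 -0.0053 0 0 0 0 0
-0.0112 -0.0077 0 0 0 0 0;-0.0093 -0.0099 0 0 0 0 0;-0.0071 -0.0116 0 0 0 0 0;-0.0044 -0.0128 0 0 0 0 0;-0.0018 -0.0135 0 0 0 0 0
0.0012 -0.0136 0 0 0 0 0;0.0039 -0.0130 0 0 0 0 0;0.0065 -0.0119 0 0 0 0 0;0.0089 -0.0103 0 0 0 0 0;0.0108 -0.0082 0 0 0 0 0
0.0123 -0.0058 0 0 0 0 0;0.0132 -0.0031 0 0 0 0 0;0.0136 -0.0003 0 0 0 0 0;0.0133 0.0025 0 0 0 0 0;0.0126 0.0052 0 0 0 0 0
0.0111 0.0078 0 0 0 0 0;0.0093 0.0099 0 0 0 0 0;0.0071 0.0116 0 0 0 0 0;0.0045 0.0128 0 0 0 0 0;0.0017 0.0135 0 0 0 0 0
```

servo_tool:
  motion: "-0.0011 0.0135 0 0 0 0 0;-0.0039 0.0131 0 0 0 0 0;-0.0066 0.0119 0 0 0 0 0;-0.0088 0.0103 0 0 0 0 0;-0.0108 0.0082 0 0 0 0 0"

```text
clock: 9.1
position: [0.4164, 0.3749, 0.1717]
ee_rot: [[-0.99, -0.138, -0.003], [-0.138, 0.99, -0.005], [0.004, -0.004, -1.0]]
ft_force: [-2.6, -12.4, 3.8]
width: 0.192
grasp_force: 60.9
```

servo_tool:
  motion: "-0.0123 0.0058 0 0 0 0 0;-0.0133 0.0031 0 0 0 0 0;-0.0135 0.0003 0 0 0 0 0;-0.0134 -0.0025 0 0 0 0 0;-0.0125 -0.0053 0 0 0 0 0"

```text
clock: 9.52
position: [0.4795, 0.3866, 0.1717]
ee_rot: [[-0.99, -0.139, -0.006], [-0.139, 0.99, -0.0], [0.006, 0.0, -1.0]]
ft_force: [-11.0, -2.0, 5.4]
width: 0.188
grasp_force: 60.7
```

servo_tool:
  motion: "-0.0112 -0.0077 0 0 0 0 0;-0.0093 -0.0099 0 0 0 0 0;-0.0071 -0.0116 0 0 0 0 0;-0.0044 -0.0128 0 0 0 0 0;-0.0018 -0.0135 0 0 0 0 0"

```text
clock: 9.93
position: [0.522, 0.3379, 0.1718]
ee_rot: [[-0.99, -0.139, -0.001], [-0.139, 0.99, 0.005], [0.001, 0.006, -1.0]]
ft_force: [-3.7, 10.3, 0.1]
width: 0.195
grasp_force: 60.2
```

servo_tool:
  motion: "0.0012 -0.0136 0 0 0 0 0;0.0039 -0.0130 0 0 0 0 0;0.0065 -0.0119 0 0 0 0 0;0.0089 -0.0103 0 0 0 0 0;0.0108 -0.0082 0 0 0 0 0"

```text
clock: 10.35
position: [0.501, 0.2759, 0.1719]
ee_rot: [[-0.99, -0.137, 0.005], [-0.137, 0.991, 0.004], [-0.005, 0.003, -1.0]]
ft_force: [7.8, 7.7, -5.1]
width: 0.193
grasp_force: 59.6
```

servo_tool:
  motion: "0.0123 -0.0058 0 0 0 0 0;0.0132 -0.0031 0 0 0 0 0;0.0136 -0.0003 0 0 0 0 0;0.0133 0.0025 0 0 0 0 0;0.0126 0.0052 0 0 0 0 0"

```text
clock: 10.77
position: [0.4368, 0.2634, 0.1718]
ee_rot: [[-0.991, -0.137, 0.004], [-0.137, 0.991, -0.002], [-0.004, -0.003, -1.0]]
ft_force: [10.3, -5.2, -6.5]
width: 0.187
grasp_force: 60.3
```

```bash
cat > bed.py <<'E'
from hand import *
def bed(names=("top","scene")):
  a=np.radians(107.62);y=np.array([np.cos(a),np.sin(a)]);x=np.array([y[1],-y[0]])
  for n in names:
    f=grab_frame(n);np.savez(n+"3.npz",**f);P=pts(f);I=f["image"].astype(int)
    s=(P[...,:2]-C)@y;t=(P[...,:2]-C)@x;hi=(abs(t)<.045)&(P[...,2]>.045)&(P[...,2]<.062)&(s>.08)&(s<.26)&(f["z_map"]>0)
    print(n,np.histogram(s[hi],np.arange(.076,.25,.004))[0].tolist())
    w=hi&(I[...,0]>I[...,2]+50)
    if w.sum()>50:
        q=P[w];print("pine s",np.percentile(s[w],[2,98]).round(4),cv2.minAreaRect(q[:,:2].astype(np.float32)))
E
python3 -c "
from bed import *
o=observe();print(o['position'],o['ft_force'].round(1))
bed()"
```

```text
[0.43677109 0.26342707 0.17184764] [10.3 -5.2 -6.5]
top [0, 7, 6, 9, 4, 9, 6, 9, 9, 30, 52, 52, 55, 51, 52, 51, 50, 47, 54, 51, 52, 52, 53, 52, 54, 54, 52, 53, 50, 9, 2, 42, 53, 41, 8, 15, 52, 53, 54, 48, 3, 0, 0]
pine s [0.1496 0.1916] ((0.40747731924057007, 0.4870837330818176), (0.0906435176730156, 0.04354491084814072), 19.376325607299805)
scene [0, 0, 4, 9, 11, 7, 10, 11, 7, 44, 80, 48, 50, 49, 49, 41, 37, 35, 63, 43, 52, 47, 41, 45, 49, 41, 47, 45, 44, 27, 2, 68, 63, 33, 13, 5, 94, 50, 45, 46, 14, 1, 0]
pine s [0.1506 0.1939] ((0.4066489636898041, 0.48871156573295593), (0.09015999734401703, 0.04698234796524048), 19.32457733154297)
```

```bash
python3 -c "
from hand import *
crank(249.2,9,5);crank(204.2,4,20)"
```

```text
0.0085 0.0056 0 0 0 0 0;0.0076 0.0069 0 0 0 0 0;0.0064 0.0079 0 0 0 0 0;0.0050 0.0089 0 0 0 0 0;0.0036 0.0095 0 0 0 0 0
0.0011 0.0044 0 0 0 0 0;0.0008 0.0045 0 0 0 0 0;0.0005 0.0045 0 0 0 0 0;0.0002 0.0045 0 0 0 0 0;-0.0001 0.0045 0 0 0 0 0
-0.0005 0.0046 0 0 0 0 0;-0.0008 0.0044 0 0 0 0 0;-0.0010 0.0044 0 0 0 0 0;-0.0014 0.0044 0 0 0 0 0;-0.0017 0.0042 0 0 0 0 0
-0.0020 0.0041 0 0 0 0 0;-0.0022 0.0039 0 0 0 0 0;-0.0026 0.0038 0 0 0 0 0;-0.0027 0.0036 0 0 0 0 0;-0.0031 0.0033 0 0 0 0 0
-0.0032 0.0032 0 0 0 0 0;-0.0035 0.0029 0 0 0 0 0;-0.0036 0.0027 0 0 0 0 0;-0.0039 0.0024 0 0 0 0 0;-0.0040 0.0022 0 0 0 0 0
```

servo_tool:
  motion: "0.0085 0.0056 0 0 0 0 0;0.0076 0.0069 0 0 0 0 0;0.0064 0.0079 0 0 0 0 0;0.0050 0.0089 0 0 0 0 0;0.0036 0.0095 0 0 0 0 0"

```text
clock: 11.28
position: [0.3993, 0.2977, 0.1718]
ee_rot: [[-0.99, -0.138, 0.0], [-0.138, 0.99, -0.004], [0.0, -0.003, -1.0]]
ft_force: [3.7, -10.0, -1.7]
width: 0.194
grasp_force: 60.8
```

servo_tool:
  motion: "0.0011 0.0044 0 0 0 0 0;0.0008 0.0045 0 0 0 0 0"

```text
clock: 11.45
position: [0.396, 0.3065, 0.1718]
ee_rot: [[-0.99, -0.138, -0.0], [-0.138, 0.99, -0.003], [0.001, -0.003, -1.0]]
ft_force: [2.1, -9.3, -0.6]
width: 0.194
grasp_force: 60.7
```

```bash
python3 -c "
from bed import *
def st():
    o=observe();p=o['position'][:2]-C;a=np.degrees(np.arctan2(p[1],p[0]))%360;f=o['ft_force'];u=p/np.linalg.norm(p)
    print('ang',a,'r',np.linalg.norm(p),'tang',-(f[0]*u[1]-f[1]*u[0]),'rad',f[:2]@u)
st();bed()"
```

```text
ang 195.96369982297858 r 0.06552244403750031 tang 9.494044131185747 rad 0.5308468153350322
top [0, 7, 8, 6, 7, 6, 5, 10, 6, 10, 8, 37, 49, 57, 51, 48, 52, 55, 53, 47, 51, 51, 53, 53, 52, 52, 52, 54, 52, 53, 53, 46, 52, 39, 7, 15, 51, 53, 55, 47, 3, 0, 0]
pine s [0.1572 0.1999] ((0.4049685597419739, 0.4949147701263428), (0.08962363749742508, 0.04485395550727844), 19.356348037719727)
scene [0, 0, 4, 8, 12, 7, 10, 10, 9, 9, 9, 57, 72, 50, 42, 48, 47, 43, 28, 47, 62, 43, 46, 43, 50, 44, 45, 47, 40, 43, 50, 47, 49, 42, 9, 5, 90, 57, 46, 38, 19, 0, 0]
pine s [0.1575 0.2022] ((0.404423326253891, 0.4963859021663666), (0.09197404235601425, 0.047220874577760696), 20.38932228088379)
```

servo_tool:
  motion: "0.0005 0.0045 0 0 0 0 0;0.0002 0.0045 0 0 0 0 0"

```text
clock: 11.72
position: [0.3941, 0.315, 0.1718]
ee_rot: [[-0.99, -0.138, -0.001], [-0.138, 0.99, -0.004], [0.001, -0.003, -1.0]]
ft_force: [1.7, -10.6, -0.3]
width: 0.193
grasp_force: 60.7
```

servo_tool:
  motion: "-0.0001 0.0045 0 0 0 0 0;-0.0005 0.0046 0 0 0 0 0"

```text
clock: 11.88
position: [0.3933, 0.3239, 0.1717]
ee_rot: [[-0.99, -0.138, -0.001], [-0.138, 0.99, -0.004], [0.002, -0.004, -1.0]]
ft_force: [0.3, -12.9, 0.8]
width: 0.194
grasp_force: 60.9
```

```bash
cat >> bed.py <<'E'
def st():
    o=observe();p=o['position'][:2]-C;a=np.degrees(np.arctan2(p[1],p[0]))%360;f=o['ft_force'];u=p/np.linalg.norm(p)
    print('ang',a,'r',np.linalg.norm(p),'tang',-(f[0]*u[1]-f[1]*u[0]),'rad',f[:2]@u)
E
python3 -c "
from bed import *
st();bed(['top'])"
```

```text
ang 180.54737730078332 r 0.06568977141282363 tang 12.900375962822318 rad -0.1769215905732058
top [0, 10, 7, 7, 10, 7, 8, 7, 9, 9, 8, 15, 51, 53, 49, 51, 55, 53, 50, 52, 49, 53, 51, 54, 51, 54, 54, 53, 51, 54, 54, 53, 53, 51, 11, 16, 52, 54, 55, 47, 3, 0, 0]
pine s [0.1594 0.2021] ((0.4044435918331146, 0.4966709613800049), (0.08989329636096954, 0.04453621804714203), 19.297914505004883)
```

servo_tool:
  motion: "-0.0008 0.0044 0 0 0 0 0;-0.0010 0.0044 0 0 0 0 0"

```text
clock: 12.1
position: [0.3937, 0.3325, 0.1717]
ee_rot: [[-0.99, -0.138, -0.002], [-0.138, 0.99, -0.005], [0.003, -0.005, -1.0]]
ft_force: [-0.4, -13.8, 1.6]
width: 0.188
grasp_force: 61.0
```

```bash
python3 -c "
from bed import *
st();st();bed(['top','scene']);st()"
```

```text
ang 173.02264467251365 r 0.06574914476300343 tang 13.750766390806602 rad -1.3145942996601805
ang 173.02264467251365 r 0.06574914476300343 tang 13.750766390806602 rad -1.3145942996601805
top [0, 9, 8, 7, 8, 6, 9, 10, 6, 7, 8, 13, 45, 53, 50, 54, 50, 51, 54, 52, 48, 53, 51, 54, 53, 53, 53, 53, 53, 54, 52, 55, 53, 55, 20, 13, 52, 53, 54, 48, 3, 0, 0]
pine s [0.1604 0.203 ] ((0.4041491448879242, 0.49771648645401), (0.0899081602692604, 0.04445842280983925), 19.40666961669922)
scene [0, 1, 2, 8, 8, 9, 9, 11, 9, 9, 11, 12, 83, 60, 43, 43, 50, 44, 37, 40, 45, 60, 41, 45, 46, 46, 41, 49, 45, 42, 49, 46, 48, 41, 30, 5, 94, 56, 38, 50, 13, 2, 0]
pine s [0.1606 0.2048] ((0.4036937654018402, 0.4991966187953949), (0.09040074795484543, 0.04771865904331207), 19.366744995117188)
ang 172.5810832005946 r 0.06576486069903782 tang 10.231140390819458 rad -2.3918287176431074
```

servo_tool:
  motion: "-0.0014 0.0044 0 0 0 0 0;-0.0017 0.0042 0 0 0 0 0"

```text
clock: 12.37
position: [0.3954, 0.3411, 0.1717]
ee_rot: [[-0.99, -0.138, -0.003], [-0.138, 0.99, -0.006], [0.003, -0.006, -1.0]]
ft_force: [-1.1, -15.8, 2.6]
width: 0.188
grasp_force: 61.2
```

```bash
python3 -c "
from bed import *
st();bed(['top','scene']);st()"
```

```text
ang 165.37793658709245 r 0.06574899490586245 tang 15.544618622738712 rad -2.9146792073342973
top [0, 8, 7, 9, 9, 8, 9, 8, 8, 7, 11, 7, 34, 52, 51, 51, 54, 52, 55, 49, 50, 51, 54, 52, 53, 55, 52, 52, 53, 53, 55, 54, 54, 54, 31, 17, 50, 54, 55, 46, 3, 0, 0]
pine s [0.1613 0.2041] ((0.4038335978984833, 0.4986377954483032), (0.09007465094327927, 0.04433605447411537), 19.387191772460938)
scene [0, 0, 4, 9, 12, 8, 9, 11, 8, 8, 12, 12, 57, 70, 41, 43, 53, 42, 43, 32, 45, 55, 49, 44, 48, 46, 46, 43, 42, 55, 35, 46, 56, 42, 40, 5, 86, 54, 43, 39, 14, 3, 0]
pine s [0.162  0.2057] ((0.4035274088382721, 0.49978533387184143), (0.09012565016746521, 0.047530367970466614), 19.07903480529785)
ang 164.92991510781653 r 0.06577386182016033 tang 12.390889909792355 rad -2.956316498097322
```

The jaw is firm: force at the handle is about 6 N above drag, and the stop has sprung back about 3 mm. I'll release, align the hand with the new fold plane (azimuth −15°), regrasp and fold.

servo_tool:
  motion: "0 0 0 0 0 0 0.045;0 0 0 0 0 0 0.045;0 0 0 0 0 0 0.045;0 0 0 0 0 0 0.045;0 0 0 0 0 6 0.045"

```text
clock: 12.88
position: [0.3949, 0.3434, 0.171]
ee_rot: [[-0.999, -0.034, -0.003], [-0.034, 0.999, 0.0], [0.003, 0.0, -1.0]]
ft_force: [-0.4, -0.4, -1.0]
width: 0.525
grasp_force: 0.0
```

servo_tool:
  motion: "0 0 0 0 0 6 0.045;0 0 0 0 0 6 0.045;0 0 0 0 0 5 0.045;0 0 0 0 0 0 0.045;0 0 0 0 0 0 0.045"

```text
clock: 13.3
position: [0.3947, 0.3433, 0.1707]
ee_rot: [[-0.966, 0.257, -0.004], [0.257, 0.966, -0.0], [0.004, -0.001, -1.0]]
ft_force: [-0.1, -0.6, 0.3]
width: 0.527
grasp_force: 0.0
```

```bash
python3 -c "
from bed import *
st();look(['scene','top','wrist'])
R,h=axes(90,-15);go([.3962,.3413,.172],R)
f=np.load('wrist2.npz');save('w3.png',f['image'])"
```

```text
ang 163.6760520876024 r 0.06697580163132623 tang 0.6605546689435838 rad -0.045478481037624426
tcp [0.3947 0.3433 0.1707] [[-0.966, 0.257, -0.004], [0.257, 0.966, -0.0], [0.004, -0.001, -1.0]] [ 28.   23.3  85.8   0.1  71.1 -47.1] 13.3 [-0.1 -0.6  0.3]
scene [231, 201, 25, 40, 250] [0.3902 0.3448 0.1663] dir [-0.147 -0.815 -0.561] ends [0.399 0.337 0.113] [0.396 0.37  0.2  ]
wrist [247, 227, 48, 102, 3279] [0.3909 0.3423 0.1685] dir [-0.08   0.008 -0.997] ends [0.392 0.335 0.1  ] [0.393 0.348 0.188]
wrist [201, 249, 27, 94, 1351] [0.3864 0.3228 0.1813] dir [ 0.005 -0.021  1.   ] ends [0.384 0.323 0.155] [0.383 0.323 0.199]
wrist [330, 249, 27, 95, 1359] [0.3986 0.3669 0.1811] dir [ 0.029 -0.03  -0.999] ends [0.4   0.366 0.157] [0.395 0.369 0.198]
wrist [162, 260, 41, 36, 484] [0.378  0.3154 0.184 ] dir [ 0.148 -0.172 -0.974] ends [0.38  0.315 0.163] [0.376 0.32  0.2  ]
wrist [354, 260, 42, 36, 500] [0.3943 0.3773 0.1842] dir [-0.212 -0.072  0.975] ends [0.397 0.377 0.163] [0.389 0.371 0.2  ]
wrist [140, 302, 20, 8, 77] [0.3779 0.307  0.1986] dir [ 0.203  0.957 -0.209] ends [0.378 0.309 0.196] [0.378 0.305 0.2  ]
wrist [398, 302, 25, 8, 86] [0.3988 0.3854 0.1984] dir [0.29  0.948 0.128] ends [0.399 0.384 0.196] [0.398 0.383 0.2  ]
shift [-0.0021 -0.0014 -0.0014] turn [-0.1  -0.22  0.06]
```

View pics/w3.png

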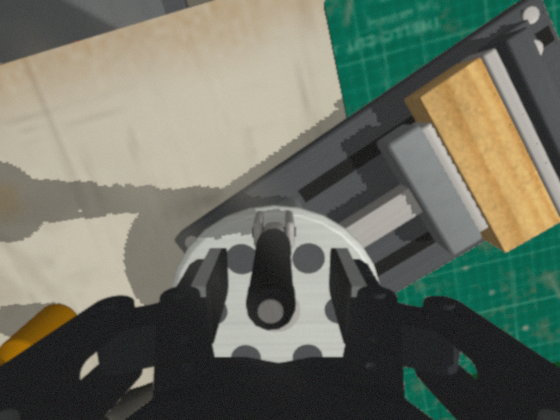

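The wrist view shows the upright handle between the fingers, with its free end at (271,312) and lugs at (272,220). The offcut is flush between the jaw (430,190) and the stop bar (520,120). I'll regrasp and fold.

servo_tool:
  motion: "-0.001 -0.0015 0 0 0 0 0.03;0 0 0 0 0 0 0;0 0 0 0 0 0 0;0 0 0 0 0 0 0;0 0 0 0 0 0 0"

```text
clock: 13.87
position: [0.3951, 0.3409, 0.1707]
ee_rot: [[-0.966, 0.26, -0.004], [0.26, 0.966, -0.002], [0.004, -0.003, -1.0]]
ft_force: [-1.0, -5.2, 4.7]
width: 0.191
grasp_force: 58.5
```

servo_tool:
  motion: "-0.0078 0 0.0004 0 6.4 0 0;-0.0078 0 0.0004 0 6.4 0 0;-0.0078 0 0.0004 0 6.4 0 0;0 0 0 0 0 0 0;0 0 0 0 0 0 0"

```text
clock: 14.28
position: [0.4183, 0.3347, 0.1667]
ee_rot: [[-0.91, 0.261, -0.323], [0.247, 0.965, 0.085], [0.334, -0.002, -0.943]]
ft_force: [0.0, -4.8, 9.4]
width: 0.19
grasp_force: 60.7
```

servo_tool:
  motion: "-0.0078 0 0.0004 0 6.4 0 0;-0.0078 0 0.0004 0 6.4 0 0;-0.0078 0 0.0004 0 6.4 0 0;-0.0078 0 0.0004 0 6.4 0 0;0 0 0 0 0 0 0"

```text
clock: 14.7
position: [0.4454, 0.3272, 0.1482]
ee_rot: [[-0.676, 0.263, -0.688], [0.186, 0.965, 0.186], [0.713, -0.002, -0.701]]
ft_force: [4.0, -3.5, 8.8]
width: 0.194
grasp_force: 60.8
```

servo_tool:
  motion: "-0.0078 0 0.0004 0 6.4 0 0;-0.0078 0 0.0004 0 6.4 0 0;0 0 0 0 0 0 0;0 0 0 0 0 0 0"

```text
clock: 15.03
position: [0.4536, 0.325, 0.1371]
ee_rot: [[-0.513, 0.261, -0.818], [0.141, 0.965, 0.22], [0.847, -0.003, -0.532]]
ft_force: [6.4, -6.3, 4.6]
width: 0.186
grasp_force: 61.5
```

servo_tool:
  motion: "0 0 0 0 0 0 0.04;0 0 0 0 0 0 0.04;0 0 0 0 0 0 0.04;0 0 0 0 0 0 0.04;0 0 -0.03 0 0 0 0.04"

```text
clock: 15.45
position: [0.4731, 0.3206, 0.1524]
ee_rot: [[-0.507, 0.257, -0.823], [0.14, 0.966, 0.216], [0.85, -0.006, -0.526]]
ft_force: [1.2, -0.6, -0.4]
width: 0.468
grasp_force: 0.0
```

servo_tool:
  motion: "0 0 -0.03 0 0 0 0.04;0.015 0 -0.03 0 0 0 0.03;0.02 0 -0.02 0 -7 0 0;0 0 0 0 -7 0 0;0 0 0 0 -7 0 0"

```text
clock: 15.87
position: [0.5254, 0.3065, 0.2274]
ee_rot: [[-0.778, 0.26, -0.572], [0.209, 0.966, 0.154], [0.592, 0.0, -0.806]]
ft_force: [-0.6, 1.1, -1.2]
width: -0.002
grasp_force: 0.0
```

servo_tool:
  motion: "0 0 0 0 -7 0 0;0 0 0 0 -7 0 0;0 0 0 0 -7 0 0;0 0 0 0 -7 0 0;0 0 0 0 -7 0 0"

```text
clock: 16.28
position: [0.5241, 0.307, 0.2272]
ee_rot: [[-0.966, 0.259, -0.024], [0.259, 0.966, 0.006], [0.025, -0.0, -1.0]]
ft_force: [1.0, -0.8, -0.5]
width: 0.001
grasp_force: 0.0
```

```bash
python3 -c "
from bed import *
look(['scene','top','wrist'])
R,h=axes(90,-15);go([.45,.327,.2],R)"
```

```text
tcp [0.5241 0.307  0.2272] [[-0.966, 0.259, -0.024], [0.259, 0.966, 0.006], [0.025, -0.0, -1.0]] [ 18.9  28.9  66.    0.8  86.3 -56.2] 16.2833 [ 1.  -0.8 -0.5]
scene [253, 214, 27, 27, 204] [0.4363 0.3276 0.1326] dir [-0.833  0.198 -0.516] ends [0.411 0.332 0.108] [0.461 0.328 0.151]
top [325, 213, 9, 26, 160] [0.4372 0.3311 0.1328] dir [-0.836  0.195 -0.512] ends [0.408 0.336 0.114] [0.462 0.329 0.155]
wrist [262, 32, 30, 107, 2637] [0.4393 0.3298 0.1352] dir [ 0.839 -0.203  0.505] ends [0.402 0.33  0.089] [0.464 0.325 0.153]
shift [0.0742 0.     0.0297] turn [-0.08 -1.93  0.05]
```

servo_tool:
  motion: "0.0312 0 0 0 -1 0 0;0.0312 0 0 0 -0.9 0 0;0 0 0.025 0 0 0 0;0 0 0.025 0 0 0 0;0 0 0 0 0 0 0"

```text
clock: 16.85
position: [0.4625, 0.3221, 0.1733]
ee_rot: [[-0.965, 0.261, -0.01], [0.261, 0.965, -0.005], [0.008, -0.007, -1.0]]
ft_force: [0.1, 0.2, -0.3]
width: 0.005
grasp_force: 0.0
```

servo_tool:
  motion: "0 0 0.008 0 0 0 0;0 0 0.008 0 0 0 0;0 0 0.008 0 0 0 0;0 0 0.008 0 0 0 0;0 0 0.005 0 0 0 0"

```text
clock: 17.27
position: [0.464, 0.3227, 0.1399]
ee_rot: [[-0.966, 0.26, -0.0], [0.26, 0.966, -0.002], [-0.0, -0.002, -1.0]]
ft_force: [-0.8, 0.4, 0.6]
width: -0.001
grasp_force: 0.4
```

servo_tool:
  motion: "0 0 0.005 0 0 0 0;0 0 0.004 0 0 0 0;0 0 0.003 0 0 0 0;0 0 0 0 0 0 0;0 0 0 0 0 0 0"

```text
clock: 17.68
position: [0.4638, 0.3228, 0.1286]
ee_rot: [[-0.966, 0.26, 0.0], [0.26, 0.966, -0.002], [-0.001, -0.002, -1.0]]
ft_force: [0.2, -0.3, 0.2]
width: -0.001
grasp_force: 0.0
```

servo_tool:
  motion: "0 0 0.002 0 0 0 0;0 0 0.002 0 0 0 0;0 0 0 0 0 0 0"

```text
clock: 17.93
position: [0.4643, 0.323, 0.1253]
ee_rot: [[-0.966, 0.26, 0.002], [0.26, 0.966, -0.001], [-0.002, -0.001, -1.0]]
ft_force: [-0.9, 0.3, 7.7]
width: -0.004
grasp_force: 3.6
```

servo_tool:
  motion: "0 0 0.002 0 0 0 0;0 0 0 0 0 0 0"

```text
clock: 18.1
position: [0.4645, 0.3232, 0.1241]
ee_rot: [[-0.966, 0.26, 0.003], [0.26, 0.966, -0.001], [-0.003, 0.0, -1.0]]
ft_force: [-2.3, 0.1, 14.2]
width: 0.003
grasp_force: 6.4
```

At the stop (14 N). I'll retreat and verify.

servo_tool:
  motion: "0 0 -0.03 0 0 0 0;0 0 -0.035 0 0 0 0;0 0 -0.035 0 0 0 0;0 0 -0.035 0 0 0 0;0 0 0 0 0 0 0"

```text
clock: 18.52
position: [0.4654, 0.3239, 0.2646]
ee_rot: [[-0.966, 0.259, 0.012], [0.26, 0.966, 0.003], [-0.011, 0.006, -1.0]]
ft_force: [0.6, -0.6, 0.6]
width: -0.002
grasp_force: 0.0
```

```bash
python3 -c "
from bed import *
look(['scene','top','wrist']);bed(['top','scene'])
f=np.load('wrist2.npz');save('w4.png',f['image'])"
```

```text
tcp [0.4654 0.3239 0.2646] [[-0.966, 0.259, 0.012], [0.26, 0.966, 0.003], [-0.011, 0.006, -1.0]] [ 22.9  22.7  70.3  -0.1  86.4 -52. ] 18.5167 [ 0.6 -0.6  0.6]
scene [254, 226, 30, 17, 194] [0.4444 0.3255 0.1061] dir [-0.969  0.247 -0.   ] ends [0.45  0.32  0.097] [0.462 0.32  0.114]
top [323, 212, 10, 25, 166] [0.4453 0.328  0.1068] dir [-0.972  0.236  0.011] ends [0.465 0.331 0.1  ] [0.465 0.319 0.112]
wrist [266, 131, 22, 82, 1616] [0.4445 0.3283 0.1081] dir [ 0.971 -0.238  0.008] ends [0.444 0.32  0.101] [0.439 0.332 0.111]
top [0, 7, 6, 8, 6, 6, 9, 6, 6, 9, 7, 8, 36, 52, 51, 53, 53, 52, 57, 48, 50, 50, 54, 51, 55, 53, 52, 53, 53, 54, 54, 53, 53, 53, 33, 16, 52, 53, 53, 48, 3, 0, 0]
pine s [0.1615 0.2041] ((0.4037873148918152, 0.4987340569496155), (0.08999358862638474, 0.04416750371456146), 19.403987884521484)
scene [0, 0, 3, 9, 6, 11, 8, 11, 10, 6, 8, 10, 51, 73, 48, 47, 44, 47, 42, 26, 49, 56, 50, 43, 46, 44, 48, 41, 39, 51, 43, 45, 50, 44, 37, 6, 87, 54, 37, 45, 13, 0, 0]
pine s [0.1621 0.2059] ((0.4030309021472931, 0.5001168847084045), (0.09065326303243637, 0.04821866750717163), 19.828981399536133)
```

View pics/w4.png

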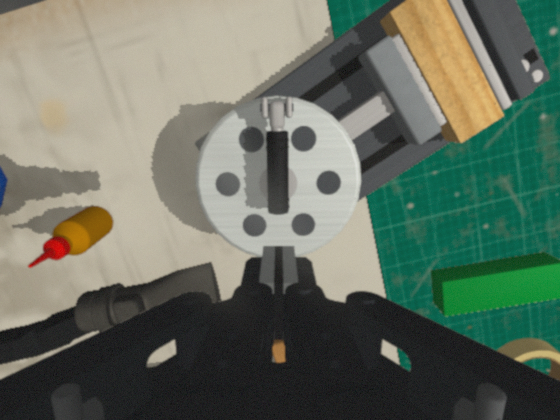

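The final wrist view shows the handle flat on the wheel, from (277,105) to (277,212), with a level direction in all three depth views. The offcut at (445,65) is flush against the jaw and stop, and its position hasn't changed since tightening. The hand is well clear, so I'm handing in.

```bash
python3 -c "
from rig import *
print(hand_in())"
```

```text
the job is handed in; nothing more can be done
None
```

The job is handed in, though the judge returned no verdict: the offcut is clamped against the end stop at an estimated 35 to 50 N, the handle is folded flat and let go, and the arm is clear of everything.

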